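Pick the split retaining ring off a strainer head

ROBOT

A 6-joint arm with a two-finger parallel gripper is mounted at the origin on a cart in front of the work surface, level with it; the furniture and walls round the work are solid. World frame = base frame: x ahead of the robot, y to its left, z up, the work surface at z = 0. Lengths are in m, angles in rad, forces in N, time in s.
With the tool pointing down it reaches from about 0.375 to 0.9 m from the base axis. Payload 3.1 kg.
Tool frame: the origin (TCP) lies on the centre line of the jaws, within the pads' length; the fingertips stand 22 mm ahead of it and the grasp point (between the pads) lies 3 mm ahead of it; z points along the fingers, y is the line along which they close (so a half turn about z gives the same grasp; the last joint's range is limited). The gripper opens to 85 mm and grips with 20 to 120 N. Pads are 22 mm wide; open, the fingers measure 114 mm over their backs; the gripper's body (76 mm by 85 mm) begins 54 mm behind the grasp point. The pads swing forward as they close: fully open they stand 13 mm farther back than shut.
Start: joints at [-0.178, 0.527, 1.433, -0, 1.181, -0.178], TCP at [0.625, 0, 0.225] pointing down, gripper open.
Joint ranges: [-3.08, 3.08], [-0.75, 2.2], [0.22, 2.44], [-1.43, 4.57], [0, 2.65], [-2.85, 2.85]. Speed limits (rad/s): [2.79, 2.79, 3.14, 3.14, 3.14, 3.14].

INTERFACE

Orientations are given as a unit quaternion [x, y, z, w].
In Python, from station import manip, vision, status, sign_off gives the robot as it stands (manip), with the cameras (vision), the readings (status) and the job as plain functions.
- The arm moves only by the tool tcp_steps, called after ">>>" by a JSON object that holds its "op" and its "data". Schema: {"type":"object","properties":{"rows":{"type":"array","items":{"type":"array","prefixItems":[{"type":"array","items":{"type":"number"},"minItems":3,"maxItems":3},{"type":"number"},{"type":"number"}],"minItems":3,"maxItems":3},"minItems":1,"maxItems":20},"force":{"type":"number"},"only":{"type":"string"},"quiet":{"type":"boolean"},"lines":{"type":"string"}},"required":["rows"],"additionalProperties":false}. rows is a list of rows, 1 to 20 of them, each written [[dx, dy, dz], turn, opening]: dx, dy, dz in m, then a turn about the tool's z in rad, then the opening from 0.0 (shut) to 1.0 (fully open); each row is the pose to reach, as a shift and turn from the pose commanded when the call began, along the tool's axes at that moment; what a row does not reach only later rows make up. A row lasts 1/10 s, in which the tool goes at most 0.05 m and 0.15 rad, less where a joint would pass 70% of its speed; a pose out of reach is approached as far as the arm can. The fingers move at their own pace and stop on an object; force is the grip in N (left out, the last holds). Time passes only in rows, so rows that do not move let the fingers close. The tool returns the time, the measured TCP pose, the force, the opening and the grip force at its end. only (a regular expression) keeps the lines of the reply that match it, lines (a string "A,B") keeps lines A to B, and quiet returns only ok. Input that does not fit is refused with a message, and nothing moves.
- status.sense(): the state, without advancing time (a new reading comes with each control period).
- vision.snapshot(name): name is "scene" or "side" or "wrist"; returns a dict with "pixels" (480x640x3 uint8, red, green, blue), "range_z" (480x640 float32, m along the optical axis (not along the pixel's ray), 0 where there is no reading), "fov_y" (degrees; the focal length in pixels is half the picture's height over the tangent of half this angle, whatever the lens; pixels are square), "cx", "cy" (the principal point, pixels), "R" (3x3) and "t" (3): a world point X has camera coordinates R X + t; the wrist camera has in their place "hand_eye" (4x4, takes a point from camera to tool coordinates, whose origin is the TCP and whose axes are the flange's). Camera axes: x right, y down, z forward; pixel columns grow to the right and rows downward; lengths in m; the calibration is good to about 2 mm. A picture is of the moment at which its call begins: read the wrist's pose just before it.
- sign_off(): hands the job in; it is judged then, once.
The state is a dict: "t": time; "q": joint angles; "qd": joint speeds; "tau": joint torques, N m; "tcp_pos": TCP position; "tool_rot": TCP orientation; "force": force on the tool from outside, world axes, zero at the start; "ft_torque": the same for the moment, N m; "finger_gap": opening from 0.0 (shut) to 1.0 (fully open); "gripper_force": force on a finger pad.
Only numpy, scipy, OpenCV 4.12 (cv2) and the standard library are available. Lean on these libraries where they do the work, as an engineer would, in place of code of your own. Each camera call takes 0.05 s, during which the arm holds its last target. There are 200 camera calls.

TASK

The strainer head has to be stripped for washing. With the pick, get its toe under the springy end of the split ring (the end beside a lug, over the open mouth) and lift that end up out of its groove, over the lug; then put the pick back on its rest the way it lay and lay the ring flat inside the steel tray. Do not disturb the cup, tin and tub standing around.

Things in the scene. Friction and masses are not known exactly. Their poses are not given: they have to be found in the camera images.
- head: Strainer head, fixed: round steel drum, radius 75 mm (foot flange 82), axis up, origin under its centre. Angles a run from its -x towards its +y: direction (-cos a, sin a, 0). Ring seat radius 52-75 mm, pads z 52; round it a wall, inner radius 66, top z 60. Both are cut away from a = -45 to +27 deg (the mouth): there it is only 28 mm high and the ring's ends hang free. Sieve plate inside, z 30.
- ring: Split ring of round 10 mm steel wire, centreline radius 60 mm (130 outside), 0.15 kg; origin at its centre in the wire's mid-plane, z its axis. Starts in the head's groove, frames parallel, centre at head z 57; angles a apply to it too. Wire ends at a = +12 and -12 deg. From 12 to 100 deg it is springy, bending in and out about the point at 100 deg and pressed outward; the rest is stiff.
- ring_end (a point): Point on the wire's centreline at a = 14 deg, on the springy end. Head z 57 mm in the groove. Pulled up with about 5 to 10 N it is cammed inward by the lug and snaps over it about 8 to 12 mm up, the ring tilting about its back edge (30 mm of pick travel from pry_spot is safe). Let down again, it stays lying on top of the lug, head z about 70 mm.
- lug_back (a point): Point midway between the two fixed hooked lugs of the head (a = 159 and 229 deg), radius 62 mm, head z 68 mm, their top. They reach in over the ring to radius 62 mm, with 2.5 mm of play above the wire. The ring's back stays hooked there until the loosened ring is drawn about 18 mm towards the mouth (direction a = 14 deg), then up.
- lug_front (a point): Bevelled lug of the head over the springy end: a = 34 deg, 12 mm wide, reaches in to radius 63.5 mm. This point is its inner edge at its top, head z 67 mm. Fixed.
- ring_grip (a point): Point on the wire's centreline at a = -24 deg, on the stiff side of the split, over the mouth: free on both sides and below, good for a grasp across the wire (10 mm) once the ring is loosened.
- pry_spot (a point): Point of the head at a = 17 deg, radius 60 mm, z 41 mm: below the springy end (wire underside at z 52). A pick toe at this height, pushed in level from outside the mouth and pointing at the drum's axis until its tip is at radius 52 mm, is under the wire with 7 mm to spare above and 9 mm below.
- pick: Pick: black square handle 80 x 18 x 18 mm along its x, origin at the handle's centre, z up. From its front (+x) a 7 mm steel rod runs to x = 65 mm, bends down to z = -45 mm and ends in a toe pointing along +x to x = 87 mm. 0.09 kg. It lies level on the rest, frames parallel, toe in the air.
- pick_tip (a point): End of the pick's toe: (87, 0, -45) mm in the pick's frame; the toe is 7 mm thick and straight for 22 mm behind it.
- rest: Pick rest, fixed: aluminium base 90 x 56 x 4 mm, two upright plates at x = +-30 mm (4 mm thick, 40 wide), each with a notch 24 mm wide and 11 mm deep, floor at z 55 mm; the handle lies along the rest's x in both notches. Origin under its centre. Between the plates the fingers have room.
- rest_seat (a point): Where the centre of the pick's handle is when it lies on the rest: (0, 0, 64) mm of the rest.
- tray: Shallow open steel tray, fixed, 190 x 190 mm, 22 mm high, walls 3 mm, floor 3 mm. Origin at the centre of its underside.
- ramekin_a: Loose small steel cup, 65 mm wide, 40 mm high; leave it alone. Origin at the centre of its underside.
- tin: Loose tin, 75 mm wide, 58 mm high; leave it alone. Origin at the centre of its underside.
- deli: Loose white tub with lid, 119 mm wide, 65 mm high; leave it alone. Origin at the centre of its underside.

How it is judged:
On the way:
1. the springy end of the ring is up out of its groove, above the bevelled lug, carried by the pick (z of ring_end in the frame of head above 0.067 m and contact force between pick and ring above 0.3 N), for 0.1 s.
At the end, for the whole second after the job is handed in: The ring lies flat on the tray's floor (tilt under 0.1 rad, wholly within the walls: centre within 45 mm of the tray's), the pick lies upright and level in both notches of its rest (handle centre within 25 mm of its seat, within 0.3 rad of the rest's direction), both at rest (horizontal distance between ring and tray below 0.045 m and z of ring in the frame of tray below 0.016 m and angle between the z axis of ring and the z axis of tray, either way round below 0.1 rad and linear speed of each of ring, pick below 0.02 m/s and distance between pick and rest_seat below 0.025 m and angle between the x axis of pick and the x axis of rest, either way round below 0.3 rad and angle between pick's own z axis and vertical below 0.2 rad); the robot touches nothing.
It fails at once if a bystander is moved more than 30 mm (distance of any of ramekin_a, tin, deli from where it was at the start of the episode above 0.03 m).
It also fails if it takes over 58 s, if anything falls off the work surface, if the arm or the gripper's body presses on something with over 40 N, if the wrist force passes 120 N, or if a joint passes its speed limit or range.

## Working session

There is one attempt and no reset: what is moved stays moved. The work goes in short steps, Python scripts to look and compute and a tool call to move; the robot and the scene stay as the last step left them, time stands still between calls to the robot, and variables do not carry over. Pictures are saved under pics/ and viewed, at most 10 in all, crops included, and the job is handed in when it is done.

```bash
ls && mkdir -p pics
```

Create h.py:
```python
import numpy as np, cv2
from station import manip, vision, status, sign_off
def snap(n):
    s=status.sense(); d=vision.snapshot(n); d['s']=s; return d
def world(d):
    f=240/np.tan(np.radians(d['fov_y'])/2)
    v,u=np.mgrid[0:480,0:640]; z=d['range_z']
    P=np.stack([(u-d['cx'])/f*z,(v-d['cy'])/f*z,z],-1)
    if 'R' in d: return (P-d['t'])@d['R']
    from scipy.spatial.transform import Rotation as Ro
    H=d['hand_eye']; P=P@H[:3,:3].T+H[:3,3]
    return P@Ro.from_quat(d['s']['tool_rot']).as_matrix().T+d['s']['tcp_pos']
```

Run:
```python
from h import *
for n in ['scene','side']:
    d=snap(n); cv2.imwrite(f'pics/{n}0.png',d['pixels'][:,:,::-1]); np.savez(f'{n}0.npz',w=world(d),p=d['pixels'])
    print(n,d['fov_y'],-d['R'].T@d['t'])
print(status.sense())
```

```text
pics
station.py
scene 46.45974698100131 [-0.22148413 -1.00075245  1.06089208]
side 48.758642815444524 [0.51441232 1.00990158 0.78787076]
{'t': 0.1, 'q': array([-1.78531280e-01,  5.28375314e-01,  1.43380607e+00,  3.02094234e-05,
        1.18140461e+00, -1.78519796e-01]), 'qd': array([-0.00072181, -0.00287157, -0.0011733 ,  0.00016041, -0.00080712,
       -0.00060773]), 'tau': array([ 4.33945943e-04, -4.43301880e+01, -1.78587180e+01, -2.04061280e-04,
        3.88642526e-03,  1.10165692e-05]), 'tcp_pos': array([6.24328566e-01, 1.39669346e-04, 2.24520046e-01]), 'tool_rot': array([ 7.07114555e-01,  7.07098305e-01, -5.56929071e-04, -8.26667576e-04]), 'force': array([ 0.57448839, -0.02674778, -0.30375721]), 'ft_torque': array([0.00552626, 0.07445074, 0.01682731]), 'gripper_force': 0.0, 'finger_gap': 0.997987140044763}
```

View pics/scene0.png

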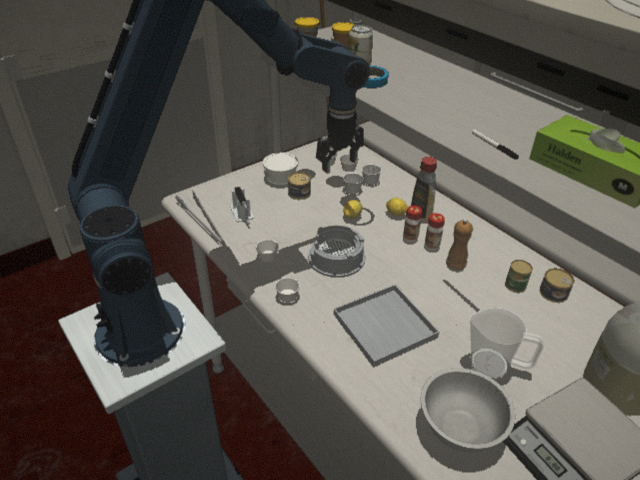

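View pics/side0.png

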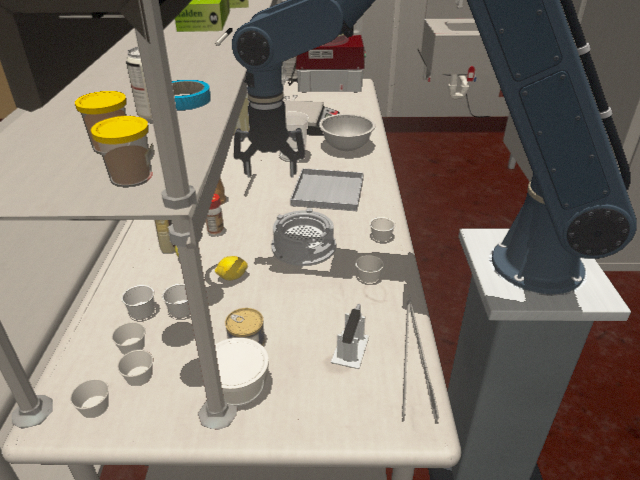

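The scene view shows the pick on its rest at (240,205), the head at (337,250), the tray at (386,323), the tub at (281,168) and the tin at (299,185). The side view has the rest at (350,330) and the head at (303,238). I'll build an orthographic height map from both.

Run:
```python
from h import *
S=1.25 # mm/px ; x from .2..0.95 (up), y from .45..-.45 (left->right)
W,H=720,560
rgb=np.zeros((H,W,3),np.uint8); hz=np.full((H,W),-1.)
for n in ['scene','side']:
    d=np.load(n+'0.npz'); w=d['w'].reshape(-1,3); p=d['p'].reshape(-1,3)
    m=(w[:,2]>-.01)&(w[:,2]<.12)&np.isfinite(w).all(1)
    w=w[m];p=p[m]
    c=((.5-w[:,1])*1000/S).astype(int); r=((.95-w[:,0])*1000/S).astype(int)
    for dc in (0,1):
     for dr in (0,1):
      k=(c+dc>=0)&(c+dc<W)&(r+dr>=0)&(r+dr<H)
      for i in np.where(k)[0]:
        a,b=r[i]+dr,c[i]+dc
        if w[i,2]>hz[a,b]: hz[a,b]=w[i,2]; rgb[a,b]=p[i]
hm=cv2.applyColorMap(np.clip(hz/.09*255,0,255).astype(np.uint8),cv2.COLORMAP_JET)
im=cv2.addWeighted(rgb[:,:,::-1].copy(),.6,hm,.4,0)
for y in np.arange(-.4,.5,.1): cv2.putText(im,f'{y:.1f}',(int((.5-y)*1000/S),550),0,.4,(255,255,255)); cv2.line(im,(int((.5-y)*1000/S),0),(int((.5-y)*1000/S),560),(90,90,90),1)
for x in np.arange(.3,.95,.1): cv2.putText(im,f'{x:.1f}',(2,int((.95-x)*1000/S)),0,.4,(255,255,255)); cv2.line(im,(0,int((.95-x)*1000/S)),(720,int((.95-x)*1000/S)),(90,90,90),1)
cv2.imwrite('pics/top0.png',im)
```

```text
(no output)
```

View pics/top0.png

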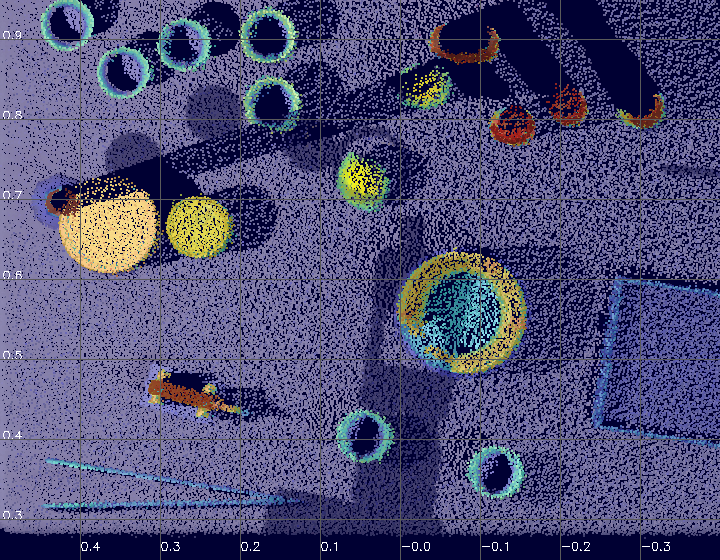

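Run:
```python
from h import *
d=snap('wrist'); print(np.round(d['hand_eye'],3),d['fov_y'])
w=world(d); print(w[::160,::213].round(3).tolist())
```

>>> {"op": "tcp_steps", "data": {"rows": [[[-0.05,-0.04,-0.02],0,1],[[-0.1,-0.075,-0.02],0,1],[[-0.1,-0.075,-0.02],0,1],[[-0.1,-0.075,-0.02],0,1]]}}

```text
t: 0.55
tcp_pos: [0.548, -0.1024, 0.2455]
tool_rot: [0.709, 0.706, -0.001, -0.0]
force: [-0.4, 0.3, 0.5]
finger_gap: 0.999
gripper_force: 0.0
```

Run:
```python
from h import *
d=snap('wrist'); cv2.imwrite('pics/w1.png',d['pixels'][:,:,::-1]); np.savez('w1.npz',w=world(d),p=d['pixels'])
```

>>> {"op": "tcp_steps", "data": {"rows": [[[-0.05,-0.1,-0.02],0,1],[[0,-0.12,-0.02],0,1],[[0.05,-0.14,-0.02],0,1],[[0.1,-0.16,-0.02],0,1],[[0.15,-0.17,-0.02],0,1],[[0.2,-0.17,-0.02],0,1],[[0.22,-0.17,-0.02],0,1],[[0.22,-0.17,-0.02],0,1],[[0.22,-0.17,-0.02],0,1]]}}

```text
t: 1.5
tcp_pos: [0.3799, 0.1219, 0.2654]
tool_rot: [0.705, 0.709, 0.0, 0.0]
force: [-0.1, 0.0, 0.4]
finger_gap: 0.994
gripper_force: 0.0
```

Run:
```python
from h import *
d=snap('wrist'); cv2.imwrite('pics/w2.png',d['pixels'][:,:,::-1]); np.savez('w2.npz',w=world(d),p=d['pixels'])
```

```text
(no output)
```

View pics/w1.png

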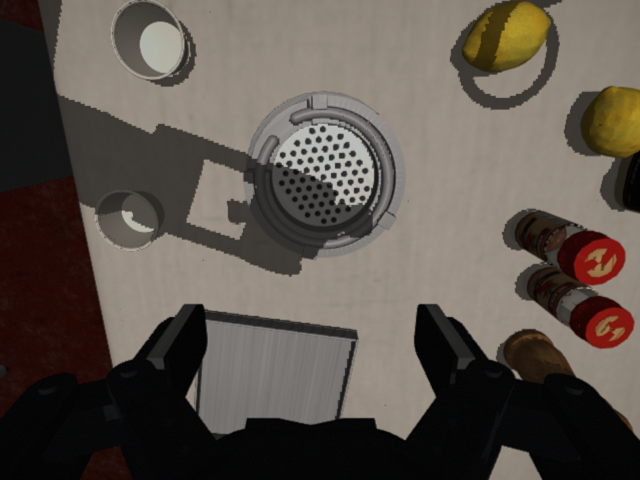

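View pics/w2.png

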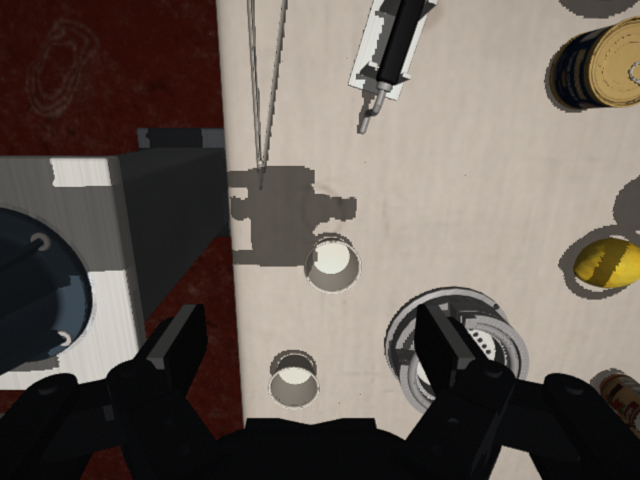

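w1 shows the head centred near (322,178), with the mouth to the upper left. The springy end is at about (295,118), the stiff end at about (275,140), the front lug at (318,100) and another lug at (390,218). In w2 the pick's toe is at (362,130) and its handle runs to (410,0). I'll take a closer look at the pick, and extract the head pose by fitting.

>>> {"op": "tcp_steps", "data": {"rows": [[[0.05,0.03,0],0,1],[[0.1,0.06,0],0,1],[[0.1,0.075,0],0,1],[[0.1,0.075,0],0,1],[[0.1,0.075,0],0,1]]}}

```text
t: 2.05
tcp_pos: [0.4555, 0.2186, 0.2647]
tool_rot: [0.708, 0.706, -0.001, -0.0]
force: [0.2, -0.4, -0.4]
finger_gap: 1.001
gripper_force: 0.0
```

Run:
```python
from h import *
d=snap('wrist'); P=d['pixels']; cv2.imwrite('pics/w3.png',P[:,:,::-1]); w=world(d); np.savez('w3.npz',w=w,p=P)
# pick handle: top surface z~73
z=w[...,2]; m=(P.max(-1)<70)&(z>.067)&(z<.08)&(abs(w[...,0]-.455)<.08)&(abs(w[...,1]-.27)<.1)
q=w[m]; r=cv2.minAreaRect((q[:,:2]*1000).astype(np.float32)); print('handle',m.sum(),r,np.median(q[:,2]))
# tray rim
# head: wire top ring z 60-64 in w1
v=np.load('w1.npz')['w']; p1=np.load('w1.npz')['p']
S=.35; C=(.55,-.075)
im=np.zeros((560,560,3),np.uint8)
x=v[...,0];y=v[...,1];z=v[...,2]
k=(abs(x-C[0])<.098)&(abs(y-C[1])<.098)&(z>.004)&(z<.1)
from scipy.optimize import least_squares
for lo,hi in [(.06,.0635),(.0575,.0645)]:
    kk=k&(z>lo)&(z<hi); print(lo,kk.sum())
kk=k&(z>.045)&(z<.075)
f=lambda t: np.hypot(x[kk]-t[0],y[kk]-t[1])
# outer wall boundary: robust - circle maximizing fit of outer radius 75
from scipy.spatial import ConvexHull
pts=np.c_[x[kk],y[kk]]; h=pts[ConvexHull(pts).vertices]
s=least_squares(lambda t: np.hypot(h[:,0]-t[0],h[:,1]-t[1])-t[2],[*C,.075],loss='soft_l1',f_scale=.001); print('outer',s.x)
kk=(abs(x-C[0])<.098)&(abs(y-C[1])<.098)&(z>.003)&(z<.2); pts=np.c_[x[kk],y[kk]]; h=pts[ConvexHull(pts).vertices]
s2=least_squares(lambda t: np.hypot(h[:,0]-t[0],h[:,1]-t[1])-t[2],[*C,.082],loss='soft_l1',f_scale=.001); print('flange',s2.x)
# unwrap: z vs angle at radii
cx,cy=s.x[:2]; R=np.hypot(x-cx,y-cy); A=np.degrees(np.arctan2(y-cy,x-cx))%360
for a in range(0,360,6):
    o=[]
    for r0,r1 in [(.055,.062),(.063,.066),(.068,.074)]:
        g=(R>r0)&(R<r1)&(abs(A-a)<2); o.append(round(float(np.median(z[g])*1000)) if g.sum()>2 else None)
    print(a,o,end=' | ')
```

```text
handle 1712 ((454.10443115234375, 262.37799072265625), (97.45721435546875, 17.990985870361328), 73.73497009277344) 0.0720443302662161
0.06 2960
0.0575 7164
outer [ 0.56001957 -0.07815075  0.07492367]
flange [ 0.5582288  -0.07424506  0.0780908 ]
0 [61, 57, 59] | 6 [60, 55, 59] | 12 [61, 56, 59] | 18 [61, 53, 59] | 24 [61, 52, 59] | 30 [61, 51, 59] | 36 [61, 52, 59] | 42 [61, 53, 59] | 48 [61, 57, 59] | 54 [61, 58, 59] | 60 [60, 58, 59] | 66 [61, 59, 59] | 72 [60, 60, 59] | 78 [60, 60, 59] | 84 [60, 60, 59] | 90 [61, 66, 66] | 96 [60, 66, 66] | 102 [393, 60, 28] | 108 [60, 60, 27] | 114 [59, 60, 27] | 120 [28, 27, 27] | 126 [27, 27, 27] | 132 [27, 27, 27] | 138 [28, 27, 27] | 144 [61, 59, 27] | 150 [60, 59, 27] | 156 [60, 59, 27] | 162 [60, 60, 27] | 168 [60, 59, 28] | 174 [60, 59, 58] | 180 [60, 59, 59] | 186 [60, 60, 59] | 192 [309, 312, 332] | 198 [293, 60, 316] | 204 [290, 60, 316] | 210 [60, 282, 319] | 216 [59, 60, 59] | 222 [59, 60, 59] | 228 [59, 59, 59] | 234 [60, 60, 59] | 240 [59, 60, 59] | 246 [59, 60, 59] | 252 [59, 62, 60] | 258 [59, 67, 67] | 264 [59, 66, 67] | 270 [59, 60, 59] | 276 [60, 60, 59] | 282 [59, 59, 59] | 288 [60, 59, 59] | 294 [60, 60, 59] | 300 [60, 60, 59] | 306 [60, 59, 59] | 312 [60, 59, 59] | 318 [60, 59, 59] | 324 [318, 67, 67] | 330 [319, 321, 67] | 336 [320, 60, 60] | 342 [62, 58, 59] | 348 [324, 59, 59] | 354 [60, 57, 59] |
```

View pics/w3.png

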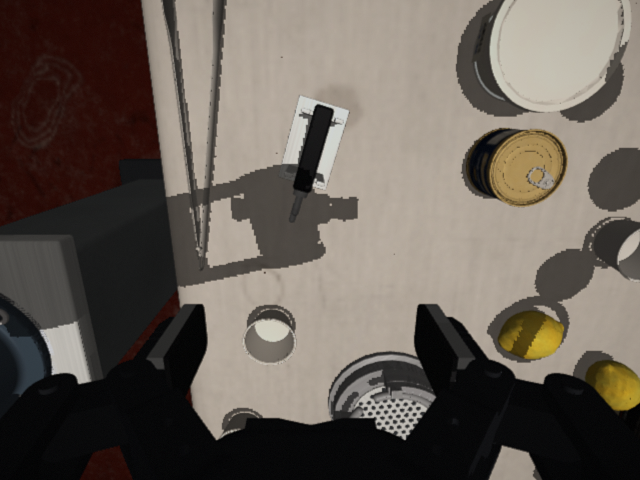

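w3 shows the handle from (320,108) to (303,188) with its toe tip at (293,219). The rest plate lies beneath it, and everything else is clear. Refining both poses now.

Run:
```python
from h import *
from scipy.optimize import least_squares
D=np.load('w3.npz'); w=D['w'];P=D['p']; z=w[...,2]
m=(P.max(-1)<70)&(z>.067)&(z<.08)&(abs(w[...,0]-.455)<.08)&(abs(w[...,1]-.27)<.1)
q=w[m]; e=np.array([-.28,-.96]); u=(q[:,:2]-[.4677,.3091])@e
q=q[u<.076]; r=cv2.minAreaRect((q[:,:2]*1000).astype(np.float32)); print('handle',r,np.median(q[:,2]))
# plates (light, z 58..70)
m=(P.max(-1)>=90)&(z>.05)&(z<.07)&(abs(w[...,0]-.455)<.08)&(abs(w[...,1]-.27)<.1)
q=w[m]; u=(q[:,:2]-[.4565,.2707])@e; print('plates',np.histogram(u*1000,bins=range(-50,60,5)))
D=np.load('w1.npz'); v=D['w']; x,y,z=v[...,0],v[...,1],v[...,2]
c=np.array([.56,-.0775])
for it in range(3):
    R=np.hypot(x-c[0],y-c[1]); A=np.degrees(np.arctan2(y-c[1],x-c[0]))%360
    k=(z>.0593)&(z<.0635)&(R>.050)&(R<.0652)
    # wire: weight to crest z>60.5
    pts=[];
    for a in range(0,360,5):
        g=k&(abs(A-a)<2.5)&(z>.0605)
        if g.sum()>5: pts.append([x[g].mean(),y[g].mean()])
    pts=np.array(pts); s=least_squares(lambda t:np.hypot(pts[:,0]-t[0],pts[:,1]-t[1])-t[2],[*c,.06],loss='soft_l1',f_scale=.001)
    # outer edge of wall
    po=[]
    for a in range(0,360,5):
        g=(z>.055)&(z<.064)&(abs(A-a)<2.5)&(R<.08)&(R>.068)
        if g.sum()>8: r=np.percentile(R[g],97); po.append([c[0]+r*np.cos(np.radians(a)),c[1]+r*np.sin(np.radians(a))])
    po=np.array(po); s2=least_squares(lambda t:np.hypot(po[:,0]-t[0],po[:,1]-t[1])-t[2],[*c,.075],loss='soft_l1',f_scale=.001)
    print('wire',len(pts),s.x,'outer',len(po),s2.x); c=s2.x[:2]
R=np.hypot(x-c[0],y-c[1]); A=np.degrees(np.arctan2(y-c[1],x-c[0]))%360
for a0,off in [(93,34),(327,159),(261,229)]:
    g=(z>.0645)&(z<.07)&(abs(A-a0)<9)&(R>.06)&(R<.077); print('lug',off,g.sum(),A[g].min(),A[g].max(),A[g].mean(),'a0=',A[g].mean()+off,'zt',np.median(z[g]),'rmin',R[g].min())
D=np.load('w1.npz');
for n in ['scene0','side0']:
    w=np.load(n+'.npz')['w']; k=(w[...,2]>.015)&(w[...,2]<.028)&(w[...,0]>.37)&(w[...,0]<.63)&(w[...,1]<-.2)&(w[...,1]>-.46)
    print('tray',cv2.minAreaRect((w[k][:,:2]*1000).astype(np.float32)),k.sum())
```

```text
handle ((457.1022644042969, 272.6529235839844), (76.05059814453125, 17.990985870361328), 73.73497009277344) 0.0721262100789643
plates (array([  0,   1,   1, 101,   6,   2,   2,   1,   1,   1,   1,   0,   2,
         0,   0,  56,   4,   0,   0,   0,   0]), array([-50, -45, -40, -35, -30, -25, -20, -15, -10,  -5,   0,   5,  10,
        15,  20,  25,  30,  35,  40,  45,  50,  55]))
wire 68 [ 0.5592411  -0.07819375  0.06025957] outer 54 [ 0.55986816 -0.07792437  0.07477974]
wire 68 [ 0.55924181 -0.07819767  0.06025549] outer 54 [ 0.55987858 -0.07793585  0.07477605]
wire 68 [ 0.55924261 -0.07819747  0.06025594] outer 54 [ 0.55987913 -0.0779361   0.07477654]
lug 34 205 88.40241452801423 99.1404813905619 94.0217007255554 a0= 128.0217007255554 zt 0.06627989023460626 rmin 0.0634643796066308
lug 159 209 322.701255010583 335.116410844901 329.0152186496491 a0= 488.0152186496491 zt 0.06728813285990737 rmin 0.061353908008982716
lug 229 194 252.52725079665217 264.94600611294373 258.6981725641612 a0= 487.6981725641612 zt 0.06721868718262257 rmin 0.06176495780668463
tray ((496.5999755859375, -354.38995361328125), (194.78067016601562, 195.88719177246094), 80.42667388916016) 641
tray ((495.5518798828125, -350.16998291015625), (202.22708129882812, 190.18002319335938), 81.1090087890625) 348
```

>>> {"op": "tcp_steps", "data": {"rows": [[[0.02,-0.001,0.02],0.14,0.5],[[0.043,-0.001,0.06],0.285,0.5],[[0.043,-0.001,0.1],0.285,0.5],[[0.043,-0.001,0.14],0.285,0.5],[[0.043,-0.001,0.14],0.285,0.5],[[0.043,-0.001,0.14],0.285,0.5]], "force": 120}}

```text
t: 2.7
tcp_pos: [0.4536, 0.2619, 0.1257]
tool_rot: [0.801, 0.599, -0.001, -0.0]
force: [-0.4, -0.2, 0.5]
finger_gap: 0.5
gripper_force: 0.0
```

Run:
```python
from h import *
d=snap('wrist'); cv2.imwrite('pics/w4.png',d['pixels'][:,:,::-1])
```

```text
(no output)
```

View pics/w4.png

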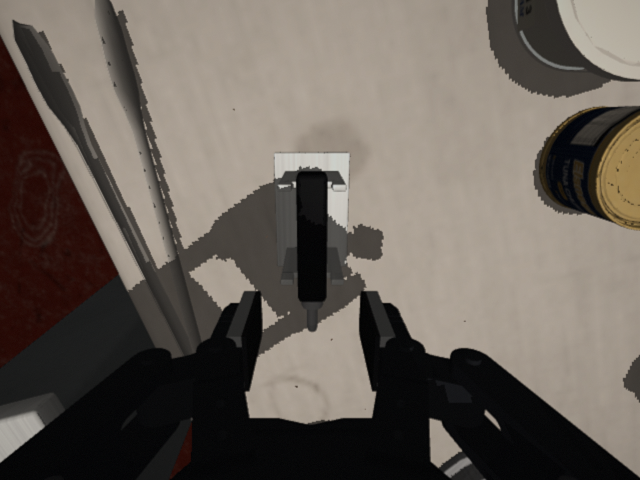

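The handle is vertical in the image at column 312, centred between the fingers. Descend, close, then lift a little.

>>> {"op": "tcp_steps", "data": {"rows": [[[0,0,0.03],0,0.5],[[0,0,0.052],0,0.5],[[0,0,0.0585],0,0.5],[[0,0,0.0585],0,0.5],[[0,0,0.0585],0,0],[[0,0,0.0585],0,0],[[0,0,0.0585],0,0],[[0,0,0.0585],0,0],[[0,0,0.0585],0,0],[[0,0,0.0585],0,0]], "force": 120}}

```text
t: 3.75
tcp_pos: [0.4541, 0.2631, 0.0672]
tool_rot: [0.8, 0.6, 0.0, 0.0]
force: [0.2, 0.4, 2.0]
finger_gap: 0.0
gripper_force: 1.4
```

>>> {"op": "tcp_steps", "data": {"rows": [[[0,0,-0.03],0,0],[[0,0,-0.07],0,0],[[0,0,-0.1],0,0],[[0,0,-0.1],0,0],[[0,0,-0.1],0,0]]}}

```text
t: 4.25
tcp_pos: [0.454, 0.2631, 0.1673]
tool_rot: [0.8, 0.6, 0.001, 0.0]
force: [-0.1, -0.5, -0.6]
finger_gap: 0.003
gripper_force: 0.0
```

Run:
```python
from h import *
d=snap('wrist'); cv2.imwrite('pics/w5.png',d['pixels'][:,:,::-1]); np.savez('w5.npz',w=world(d),p=d['pixels'])
s=snap('side'); s2=snap('scene')
for n,k in (('side',s),('scene',s2)): np.savez(n+'1.npz',w=world(k),p=k['pixels'])
t=status.sense()['tcp_pos']
for n in('side1','scene1'):
    w=np.load(n+'.npz')['w']; P=np.load(n+'.npz')['p']
    # toe: points below handle, forward of fingers, in pick frame (origin at TCP, e along pick)
    e=np.array([-.281,-.960]); l=np.array([.960,-.281]); 
    u=(w[...,:2]-t[:2])@e; v=(w[...,:2]-t[:2])@l
    k=(u>.02)&(u<.11)&(abs(v)<.03)&(w[...,2]>.06)&(w[...,2]<.22)
    print(n,k.sum())
    if k.sum():
        q=np.c_[u[k],v[k],w[...,2][k]-t[2]]
        for a in range(20,95,6):
            g=(q[:,0]*1000>=a)&(q[:,0]*1000<a+6)
            if g.sum(): print(a,g.sum(),np.round(q[g].mean(0)*1000),np.round(q[g][:,2].min()*1000),np.round(q[g][:,2].max()*1000), round(q[g][:,0].max()*1000,1))
```

```text
side1 53
20 24 [ 22.  -1. -95.] -105.0 -91.0 25.9
26 9 [ 28.   2. -94.] -96.0 -93.0 31.8
32 4 [ 34.  -1. -98.] -101.0 -96.0 34.9
38 8 [  41.    1. -100.] -101.0 -98.0 43.9
44 6 [  48.    1. -100.] -103.0 -98.0 49.8
50 2 [  51.   -1. -103.] -104.0 -101.0 52.3
scene1 58
20 17 [ 23.   2. -98.] -105.0 -90.0 25.2
26 10 [ 29.   5. -98.] -102.0 -91.0 31.8
32 16 [ 35.   2. -96.] -104.0 -89.0 37.4
38 4 [ 41.   3. -97.] -99.0 -95.0 43.4
44 4 [ 46.   2. -98.] -100.0 -92.0 49.6
50 4 [  53.    3. -102.] -103.0 -100.0 55.3
56 3 [  59.    1. -100.] -103.0 -94.0 60.2
```

View pics/w5.png

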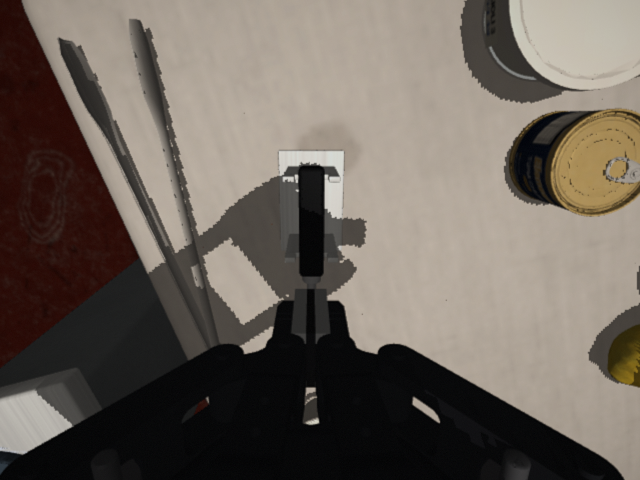

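The fingers closed empty, ahead of the handle. I'll compare the handle's and the fingertips' measured positions.

Run:
```python
from h import *
D=np.load('w5.npz'); w=D['w'];P=D['p']; s=status.sense(); t=s['tcp_pos']; print(t,s['finger_gap'],s['force'])
z=w[...,2]; m=(P.max(-1)<70)&(z>.06)&(z<.085)&(abs(w[...,0]-.455)<.08)&(abs(w[...,1]-.27)<.1)
q=w[m]; print('handle',cv2.minAreaRect((q[:,:2]*1000).astype(np.float32)),np.median(q[:,2]))
for r in (284,288,292,296,300,310,330,350): print(r,[(P[r,c].tolist(),(w[r,c]-t).round(3).tolist()) for c in (302,311,322)])
for n in ('scene1','side1'):
    w=np.load(n+'.npz')['w'];z=w[...,2]
    k=(abs(w[...,0]-t[0])<.07)&(abs(w[...,1]-t[1])<.07)&(z>t[2]-.05)&(z<t[2]+.04)
    q=w[k]-t
    for a in range(-40,30,5):
        g=(q[:,2]*1000>=a)&(q[:,2]*1000<a+5)
        if g.sum(): print(n,a,g.sum(),q[g].mean(0).round(3),q[g].min(0).round(3),q[g].max(0).round(3))
```

```text
[0.45283799 0.26263721 0.16552874] 0.001293245401073592 [-0.28523671 -0.7138478   0.15876333]
handle ((457.9971618652344, 264.2167663574219), (91.95087432861328, 38.563026428222656), 64.1766357421875) 0.07190895957057192
284 [([76, 71, 66], [-0.027, -0.065, -0.167]), ([60, 58, 58], [-0.009, -0.036, -0.096]), ([77, 72, 67], [-0.008, -0.07, -0.166])]
288 [([68, 64, 60], [-0.028, -0.069, -0.167]), ([50, 49, 48], [-0.011, -0.04, -0.098]), ([69, 65, 60], [-0.01, -0.075, -0.166])]
292 [([44, 44, 43], [0.0, 0.011, 0.013]), ([5, 6, 6], [0.004, 0.01, 0.013]), ([44, 44, 43], [0.008, 0.009, 0.014])]
296 [([44, 44, 43], [0.0, 0.012, 0.018]), ([6, 7, 6], [0.004, 0.01, 0.017]), ([46, 45, 44], [0.008, 0.01, 0.019])]
300 [([44, 44, 43], [0.0, 0.011, 0.02]), ([6, 7, 7], [0.004, 0.01, 0.02]), ([46, 45, 44], [0.008, 0.009, 0.021])]
310 [([45, 45, 44], [0.0, 0.011, 0.029]), ([6, 5, 5], [0.004, 0.01, 0.028]), ([45, 44, 44], [0.008, 0.009, 0.029])]
330 [([44, 45, 43], [0.001, 0.011, 0.042]), ([11, 9, 10], [0.004, 0.01, 0.042]), ([44, 43, 43], [0.007, 0.01, 0.043])]
350 [([7, 6, 8], [0.001, 0.012, 0.055]),
[... 157 characters left out ...]

scene1 10 8 [-0.001 -0.011  0.013] [-0.009 -0.014  0.011] [ 0.011 -0.005  0.015]
scene1 15 13 [-0.002 -0.01   0.018] [-0.014 -0.017  0.016] [ 0.013 -0.002  0.019]
scene1 20 18 [-0.001 -0.009  0.022] [-0.013 -0.016  0.02 ] [ 0.014 -0.     0.025]
scene1 25 12 [-0.003 -0.009  0.028] [-0.013 -0.018  0.026] [ 0.01  -0.002  0.03 ]
side1 5 6 [0.    0.01  0.008] [-0.004  0.008  0.006] [0.009 0.013 0.01 ]
side1 10 20 [0.003 0.011 0.013] [-0.007  0.005  0.01 ] [0.012 0.014 0.015]
side1 15 35 [0.001 0.01  0.018] [-0.013  0.     0.015] [0.014 0.016 0.02 ]
side1 20 29 [0.003 0.01  0.022] [-0.01   0.002  0.02 ] [0.014 0.015 0.025]
side1 25 41 [0.001 0.01  0.027] [-0.015 -0.002  0.025] [0.014 0.015 0.03 ]
```

All three cameras put the shut fingertips about 6 mm above the reported TCP, where the notes say 22 mm below. The tool's z is therefore off by about 28 mm, and the fingers closed just over the handle. I'll go 28 mm lower.

>>> {"op": "tcp_steps", "data": {"rows": [[[0,0,0.02],0,0.5],[[0,0,0.05],0,0.5],[[0,0,0.08],0,0.5],[[0,0,0.1],0,0.5],[[0,0,0.115],0,0.5],[[0,0,0.127],0,0.5],[[0,0,0.127],0,0.5],[[0,0,0.127],0,0],[[0,0,0.127],0,0],[[0,0,0.127],0,0],[[0,0,0.127],0,0],[[0,0,0.127],0,0]], "force": 120}}

```text
t: 5.6
tcp_pos: [0.4544, 0.2632, 0.0406]
tool_rot: [0.8, 0.6, 0.001, 0.0]
force: [-0.8, 0.2, 3.7]
finger_gap: 0.186
gripper_force: 117.3
```

>>> {"op": "tcp_steps", "data": {"rows": [[[0,0,-0.03],0,0],[[0,0,-0.07],0,0],[[0,0,-0.11],0,0],[[0,0,-0.11],0,0],[[0,0,-0.11],0,0]]}}

```text
t: 6.1
tcp_pos: [0.4542, 0.2631, 0.1508]
tool_rot: [0.8, 0.6, 0.001, 0.0]
force: [-0.3, -0.8, -1.0]
finger_gap: 0.188
gripper_force: 117.3
```

Create toe.py:
```python
from h import *
from scipy.spatial.transform import Rotation as Ro
def toe(prt=True):
    out=[]
    for n in ('side','scene'):
        d=snap(n); w=world(d); s=d['s']; t=s['tcp_pos']; M=Ro.from_quat(s['tool_rot']).as_matrix()
        q=(w-t)@M   # tool coordinates; pick x = -tool x
        k=(q[...,0]<-.02)&(q[...,0]>-.11)&(abs(q[...,1])<.03)&(q[...,2]>-.06)&(q[...,2]<.06)
        Q=q[k]; Q[:,0]*=-1; out.append(Q)
        print(n,len(Q),'tcp',t)
        for a in range(20,95,6):
            g=(Q[:,0]*1000>=a)&(Q[:,0]*1000<a+6)
            if g.sum(): print(a,g.sum(),np.round(Q[g].mean(0)*1000),'zmin/max',np.round(Q[g][:,2].min()*1000),np.round(Q[g][:,2].max()*1000),'umax',round(Q[g][:,0].max()*1000,1))
toe()
```

```bash
python3 toe.py
```

```text
side 17 tcp [0.45424433 0.26314959 0.15080193]
20 10 [ 22.   2. -32.] zmin/max -33.0 -31.0 umax 25.2
26 6 [ 29.   4. -30.] zmin/max -31.0 -29.0 umax 30.8
32 1 [ 33.   2. -30.] zmin/max -30.0 -30.0 umax 32.7
scene 97 tcp [0.4532593  0.26280609 0.14958052]
20 13 [ 23.  -2. -33.] zmin/max -51.0 -24.0 umax 25.8
26 13 [ 29.  -1. -28.] zmin/max -33.0 -17.0 umax 31.8
32 14 [ 35.   1. -28.] zmin/max -34.0 -19.0 umax 38.0
38 7 [ 41.   2. -27.] zmin/max -31.0 -23.0 umax 43.9
44 3 [ 46.  -0. -28.] zmin/max -29.0 -27.0 umax 49.0
50 10 [ 54.   2. -16.] zmin/max -27.0 8.0 umax 55.9
56 25 [59.  1. -3.] zmin/max -27.0 21.0 umax 61.8
62 4 [64.  2.  3.] zmin/max -21.0 20.0 umax 65.9
68 3 [73.  2. 17.] zmin/max 14.0 20.0 umax 73.9
74 3 [76.  0. 19.] zmin/max 15.0 24.0 umax 78.9
80 2 [80.  1. 18.] zmin/max 16.0 20.0 umax 80.5
```

The pick is held level, with its tip about 80 mm ahead of the TCP and 21 mm below it. Next is the pre-insert pose outside the mouth at a=17.

>>> {"op": "tcp_steps", "data": {"rows": [[[-0.04,0.02,0],-0.13,0],[[-0.08,0.045,0],-0.26,0],[[-0.12,0.07,0],-0.39,0],[[-0.15,0.085,0],-0.52,0],[[-0.1566,0.0893,0.03],-0.651,0],[[-0.1566,0.0893,0.06],-0.651,0],[[-0.1566,0.0893,0.08],-0.651,0],[[-0.1566,0.0893,0.0888],-0.651,0],[[-0.1566,0.0893,0.0888],-0.651,0],[[-0.1566,0.0893,0.0888],-0.651,0]]}}

```text
t: 7.2
tcp_pos: [0.4956, 0.0878, 0.0609]
tool_rot: [0.566, 0.824, -0.0, -0.0]
force: [0.2, 0.4, -1.1]
finger_gap: 0.182
gripper_force: 117.2
```

```bash
python3 toe.py
```

Run:
```python
from h import *
d=snap('side'); cv2.imwrite('pics/s6.png',cv2.resize(d['pixels'][170:330,200:440,::-1],None,fx=3,fy=3,interpolation=cv2.INTER_CUBIC))
```

```text
side 313 tcp [0.49559788 0.08781067 0.06094752]
20 11 [23. -2. 51.] zmin/max -30.0 60.0 umax 25.8
26 8 [29.  5. 60.] zmin/max 59.0 60.0 umax 31.9
32 6 [34. -4. 59.] zmin/max 58.0 60.0 umax 36.5
38 2 [ 41. -24.  59.] zmin/max 59.0 59.0 umax 42.6
44 1 [49. -9. 60.] zmin/max 60.0 60.0 umax 48.7
50 4 [51.  7. 59.] zmin/max 59.0 60.0 umax 52.8
56 4 [59.  8. 49.] zmin/max 22.0 60.0 umax 60.4
62 10 [64.  4. 44.] zmin/max 17.0 60.0 umax 66.6
68 6 [70.  3. 40.] zmin/max 18.0 60.0 umax 71.9
74 4 [76. 10. 40.] zmin/max 20.0 60.0 umax 80.0
80 2 [83. 11. 60.] zmin/max 60.0 60.0 umax 84.4
86 7 [89. 11. 56.] zmin/max 49.0 60.0 umax 91.9
92 41 [96.  6. 54.] zmin/max 10.0 60.0 umax 97.9
scene 237 tcp [0.49605739 0.08781263 0.06150381]
20 30 [23. -5. 15.] zmin/max -34.0 59.0 umax 26.0
26 26 [29. -2. -1.] zmin/max -37.0 60.0 umax 31.9
32 26 [35. -2.  9.] zmin/max -37.0 60.0 umax 37.8
38 18 [41. -3. 20.] zmin/max -32.0 60.0 umax 42.9
44 8 [47. -5. 16.] zmin/max -30.0 60.0 umax 49.1
50 12 [52. -6. 20.] zmin/max -31.0 59.0 umax 56.0
56 31 [58. -2.  7.] zmin/max -27.0 59.0 umax 62.0
62 15 [64. -2. 25.] zmin/max -21.0 60.0 umax 67.5
68 13 [71. -1. 50.] zmin/max 19.0 60.0 umax 73.8
74 9 [77.  1. 41.] zmin/max 16.0 60.0 umax 79.1
80 13 [83. -2. 52.] zmin/max 16.0 60.0 umax 85.4
86 6 [89. -3. 58.] zmin/max 57.0 59.0 umax 90.4
92 3 [ 94. -13.  59.] zmin/max 59.0 59.0 umax 95.6
```

View pics/s6.png

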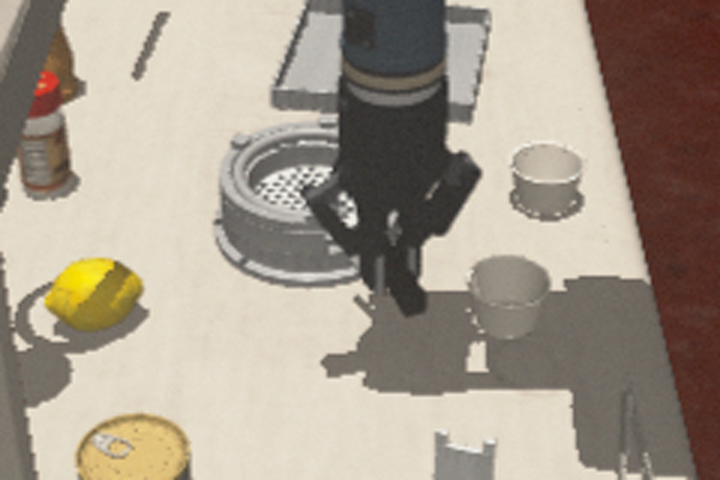

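The crop shows the handle back at (408,290), with the ramekin at (510,295) well clear. The toe's height reads right. Pushing in now.

>>> {"op": "tcp_steps", "data": {"rows": [[[-0.01,0,0],0,0],[[-0.02,0,0],0,0],[[-0.03,0,0],0,0],[[-0.038,0,0],0,0],[[-0.044,0,0],0,0],[[-0.044,0,0],0,0],[[-0.044,0,0],0,0]]}}

```text
t: 8.05
tcp_pos: [0.5112, 0.0464, 0.061]
tool_rot: [0.567, 0.824, -0.0, -0.0]
force: [0.1, -0.0, -0.8]
finger_gap: 0.183
gripper_force: 117.2
```

Run:
```python
from h import *
d=snap('wrist'); cv2.imwrite('pics/w7.png',d['pixels'][:,:,::-1])
```

```text
(no output)
```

View pics/w7.png

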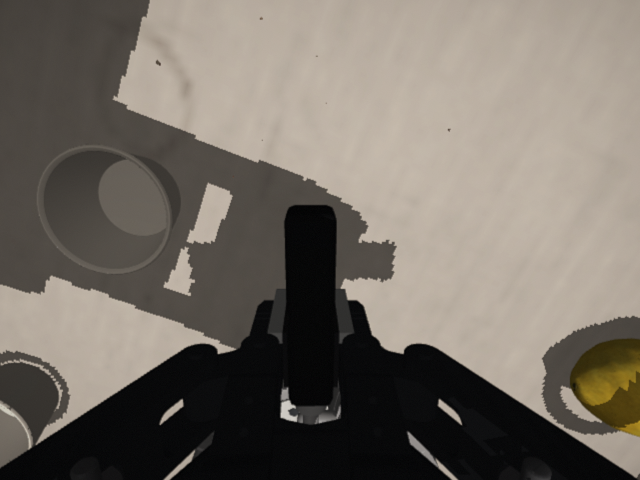

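The view shows only the handle, running straight between the fingers from (310,205) to (310,400). There's no contact force. Lifting in stages.

>>> {"op": "tcp_steps", "data": {"rows": [[[0,0,-0.004],0,0],[[0,0,-0.008],0,0],[[0,0,-0.011],0,0],[[0,0,-0.013],0,0],[[0,0,-0.013],0,0]]}}

```text
t: 8.6
tcp_pos: [0.5112, 0.0465, 0.0742]
tool_rot: [0.567, 0.824, -0.0, -0.0]
force: [0.5, -0.5, -2.6]
finger_gap: 0.185
gripper_force: 117.3
```

>>> {"op": "tcp_steps", "data": {"rows": [[[0,0,-0.003],0,0],[[0,0,-0.006],0,0],[[0,0,-0.009],0,0],[[0,0,-0.012],0,0],[[0,0,-0.014],0,0],[[0,0,-0.014],0,0],[[0,0,-0.014],0,0]]}}

```text
t: 9.3
tcp_pos: [0.5116, 0.0467, 0.0885]
tool_rot: [0.567, 0.824, 0.0, 0.0]
force: [-0.1, -0.0, -0.6]
finger_gap: 0.189
gripper_force: 118.8
```

Run:
```python
from h import *
d=snap('wrist');
for n in('scene','side'):
    d=snap(n); w=world(d); c=np.array([.5596,-.078]); np.savez(n+'2.npz',w=w,p=d['pixels'])
    R=np.hypot(w[...,0]-c[0],w[...,1]-c[1]); A=128-np.degrees(np.arctan2(w[...,1]-c[1],w[...,0]-c[0])); A=(A+180)%360-180
    for a in list(range(-60,60,6))+[100,140,180]:
        g=(R>.053)&(R<.067)&(abs(A-a)<3)&(w[...,2]>.045)&(w[...,2]<.1)
        if g.sum(): print(n,a,g.sum(),np.percentile(w[...,2][g],[50,95]).round(4))
```

```text
scene -60 15 [0.0707 0.0756]
scene -54 11 [0.0711 0.0799]
scene -48 12 [0.0711 0.0781]
scene -42 4 [0.0764 0.0792]
scene -36 11 [0.0779 0.0813]
scene -30 2 [0.0782 0.0793]
scene -24 4 [0.0789 0.0793]
scene -18 5 [0.0786 0.08  ]
scene -12 1 [0.0769 0.0769]
scene 6 1 [0.0716 0.0716]
scene 12 13 [0.0729 0.0791]
scene 18 9 [0.0771 0.0804]
scene 24 6 [0.0627 0.08  ]
scene 30 16 [0.0746 0.0823]
scene 36 14 [0.0576 0.076 ]
scene 42 15 [0.0528 0.0773]
scene 48 15 [0.06   0.0783]
scene 54 14 [0.0581 0.0778]
scene 100 16 [0.0536 0.072 ]
scene 140 12 [0.0566 0.0663]
scene 180 4 [0.0619 0.0653]
side -30 1 [0.0768 0.0768]
side -24 3 [0.0767 0.0789]
side -18 6 [0.0755 0.0771]
side -12 1 [0.0759 0.0759]
side 18 4 [0.0684 0.0748]
side 24 5 [0.0739 0.0788]
side 30 8 [0.0756 0.0789]
side 36 8 [0.0771 0.0791]
side 42 7 [0.0749 0.0778]
side 48 7 [0.0758 0.0773]
side 54 10 [0.0727 0.0769]
side 100 8 [0.0593 0.0703]
side 140 7 [0.0626 0.0655]
side 180 5 [0.0589 0.0616]
```

The ring's free end rides on the toe, with its top at about 79 mm against the lug top at 67 mm. That means it has snapped over the lug. I'll hold briefly, lower so the end lies on the lug, then withdraw.

>>> {"op": "tcp_steps", "data": {"rows": [[[0,0,0],0,0],[[0,0,0],0,0],[[0,0,0.003],0,0],[[0,0,0.006],0,0],[[0,0,0.009],0,0],[[0,0,0.012],0,0],[[0,0,0.015],0,0],[[0,0,0.018],0,0],[[0,0,0.018],0,0],[[0.01,0,0.018],0,0],[[0.025,0,0.018],0,0],[[0.045,0,0.018],0,0],[[0.07,0,0.018],0,0],[[0.09,0,0.018],0,0],[[0.09,0,0.018],0,0]]}}

```text
t: 10.95
tcp_pos: [0.4766, 0.1334, 0.0702]
tool_rot: [0.565, 0.825, -0.001, -0.001]
force: [0.2, -0.7, 0.3]
finger_gap: 0.186
gripper_force: 118.8
```

Run:
```python
from h import *
for n in('scene','side'):
    d=snap(n); w=world(d); c=np.array([.5596,-.078]); np.savez(n+'3.npz',w=w,p=d['pixels'])
    R=np.hypot(w[...,0]-c[0],w[...,1]-c[1]); A=128-np.degrees(np.arctan2(w[...,1]-c[1],w[...,0]-c[0])); A=(A+180)%360-180
    for a in list(range(-36,50,6))+[100,180]:
        g=(R>.053)&(R<.067)&(abs(A-a)<3)&(w[...,2]>.045)&(w[...,2]<.1)
        if g.sum(): print(n,a,g.sum(),np.percentile(w[...,2][g],[50,95]).round(4))
```

```text
scene -36 10 [0.0681 0.0742]
scene -30 3 [0.0717 0.0722]
scene -24 4 [0.0731 0.0751]
scene -18 7 [0.0708 0.0754]
scene -12 2 [0.0719 0.0737]
scene 12 6 [0.0743 0.0772]
scene 18 7 [0.0701 0.0755]
scene 24 8 [0.0746 0.0781]
scene 30 14 [0.0505 0.0776]
scene 36 17 [0.0558 0.0768]
scene 42 19 [0.0596 0.0773]
scene 48 12 [0.0559 0.076 ]
scene 100 12 [0.054  0.0736]
scene 180 3 [0.064  0.0655]
side 12 5 [0.0716 0.0748]
side 18 7 [0.0719 0.0734]
side 24 8 [0.0733 0.0758]
side 30 10 [0.0707 0.0765]
side 36 8 [0.073  0.0752]
side 42 9 [0.0732 0.0769]
side 48 8 [0.0724 0.0743]
side 100 11 [0.0663 0.0723]
side 180 5 [0.0537 0.0621]
```

>>> {"op": "tcp_steps", "data": {"rows": [[[0.02,0,-0.035],0,0],[[0.05,0.01,-0.055],0.13,0],[[0.09,0.02,-0.055],0.26,0],[[0.12,0.026,-0.055],0.39,0],[[0.1291,0.026,-0.055],0.52,0],[[0.1291,0.026,-0.055],0.651,0],[[0.1291,0.026,-0.055],0.651,0],[[0.1291,0.026,-0.055],0.651,0]]}}

```text
t: 11.85
tcp_pos: [0.4576, 0.26, 0.1251]
tool_rot: [0.8, 0.6, 0.0, 0.0]
force: [0.2, 0.7, -1.2]
finger_gap: 0.189
gripper_force: 118.9
```

```bash
python3 toe.py | grep -A20 scene
```

Run:
```python
from h import *
d=snap('wrist'); cv2.imwrite('pics/w8.png',d['pixels'][:,:,::-1])
# handle tilt from wrist depth
from scipy.spatial.transform import Rotation as Ro
w=world(d);s=d['s'];q=(w-s['tcp_pos'])@Ro.from_quat(s['tool_rot']).as_matrix()
P=d['pixels']
k=(P.max(-1)<60)&(abs(q[...,1])<.008)&(q[...,0]>.0)&(q[...,0]<.06)&(q[...,2]<-.02)&(q[...,2]>-.05)
Q=q[k]; print(len(Q),np.polyfit(Q[:,0],Q[:,2],1),Q.min(0),Q.max(0))
```

```text
scene 94 tcp [0.45767388 0.25986753 0.12513733]
20 10 [23. -3. -5.] zmin/max -40.0 59.0 umax 24.8
26 17 [ 29.  -0. -28.] zmin/max -34.0 -17.0 umax 31.8
32 14 [ 35.   0. -26.] zmin/max -36.0 -19.0 umax 37.8
38 4 [ 40.  -0. -27.] zmin/max -29.0 -26.0 umax 42.5
44 2 [ 46.  -0. -26.] zmin/max -29.0 -24.0 umax 47.5
50 9 [ 54.   1. -12.] zmin/max -29.0 17.0 umax 55.8
56 21 [59.  1. -3.] zmin/max -29.0 19.0 umax 61.7
62 8 [64.  1. -4.] zmin/max -28.0 21.0 umax 67.1
68 3 [69.  1. 19.] zmin/max 14.0 25.0 umax 69.8
74 5 [76.  2. 17.] zmin/max 14.0 22.0 umax 79.5
80 1 [84. -0. 18.] zmin/max 18.0 18.0 umax 84.1
6078 [ 0.05129755 -0.03258723] [ 6.30506832e-06 -7.99977977e-03 -4.34260352e-02] [ 0.04876478  0.00799975 -0.02002831]
```

View pics/w8.png

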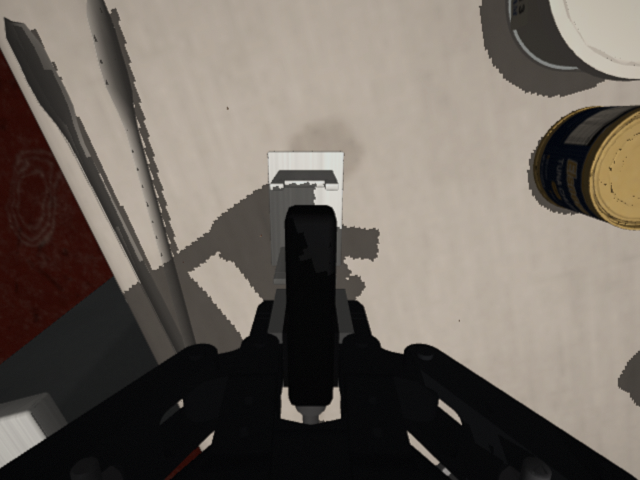

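The handle sits over the rest, with the handle at column 310 and the plate at columns 268–344 (centre 306). A 4 mm sideways correction is needed, then descend.

>>> {"op": "tcp_steps", "data": {"rows": [[[0.0022,-0.0041,0.02],0,0],[[0.0022,-0.0041,0.045],0,0],[[0.0022,-0.0041,0.06],0,0],[[0.0022,-0.0041,0.07],0,0],[[0.0022,-0.0041,0.078],0,0],[[0.0022,-0.0041,0.083],0,0],[[0.0022,-0.0041,0.0845],0,0],[[0.0022,-0.0041,0.0845],0,0]]}}

```text
t: 12.8
tcp_pos: [0.4543, 0.2638, 0.041]
tool_rot: [0.8, 0.6, 0.0, 0.0]
force: [0.1, -0.3, -1.1]
finger_gap: 0.188
gripper_force: 119.2
```

>>> {"op": "tcp_steps", "data": {"rows": [[[0,0,0],0,0.3],[[0,0,0],0,0.45],[[0,0,0],0,0.45],[[0,0,0],0,0.45],[[0,0,0],0,0.45]]}}

```text
t: 13.3
tcp_pos: [0.454, 0.2638, 0.0407]
tool_rot: [0.8, 0.6, 0.0, 0.0]
force: [-0.6, 0.1, -0.2]
finger_gap: 0.452
gripper_force: 0.0
```

>>> {"op": "tcp_steps", "data": {"rows": [[[0,0,-0.02],0,0.45],[[0,0,-0.05],0,0.45],[[0,0,-0.1],0,0.45],[[0,0,-0.15],0,0.45],[[-0.04,0,-0.2],0,0.45],[[-0.04,0,-0.2],0,0.45],[[-0.04,0,-0.2],0,0.45]]}}

```text
t: 14.0
tcp_pos: [0.4431, 0.2248, 0.2423]
tool_rot: [0.801, 0.599, 0.002, 0.001]
force: [-1.2, -0.4, 0.2]
finger_gap: 0.453
gripper_force: 0.0
```

Run:
```python
from h import *
d=snap('wrist'); w=world(d);P=d['pixels'];z=w[...,2]; cv2.imwrite('pics/w9.png',P[:,:,::-1])
m=(P.max(-1)<70)&(z>.062)&(z<.085)&(abs(w[...,0]-.455)<.06)&(abs(w[...,1]-.27)<.07)
q=w[m]; r=cv2.minAreaRect((q[:,:2]*1000).astype(np.float32)); print('handle',m.sum(),r,np.percentile(z[m],[5,50,95]))
print(np.linalg.lstsq(np.c_[q[:,:2],np.ones(len(q))],q[:,2],rcond=None)[0])
```

```text
handle 2061 ((452.2952575683594, 259.66357421875), (105.5257568359375, 17.844436645507812), 73.24649810791016) [0.06619057 0.07193454 0.07327626]
[0.02987236 0.03104892 0.0494982 ]
```

The pick is back: its handle's back end is at (467.5,310.2) mm, against (467.7,309.1) originally. On to the ring.

>>> {"op": "tcp_steps", "data": {"rows": [[[-0.04,0.02,0],0.1,0.45],[[-0.085,0.045,0],0.2,0.45],[[-0.13,0.07,0],0.2,0.45],[[-0.17,0.095,0],0.2,0.45],[[-0.21,0.12,0.01],0.2,0.45],[[-0.246,0.138,0.03],0.2,0.45],[[-0.246,0.138,0.03],0.2,0.45],[[-0.246,0.138,0.03],0.2,0.45],[[-0.246,0.138,0.03],0.2,0.45]]}}

```text
t: 14.95
tcp_pos: [0.5052, -0.0481, 0.2093]
tool_rot: [0.856, 0.517, -0.001, -0.001]
force: [0.4, 1.0, -0.1]
finger_gap: 0.454
gripper_force: 0.0
```

Run:
```python
from h import *
d=snap('wrist'); w=world(d);P=d['pixels']; cv2.imwrite('pics/w10.png',P[:,:,::-1]); np.savez('w10.npz',w=w,p=P)
c=np.array([.5596,-.078]); x,y,z=w[...,0],w[...,1],w[...,2]
R=np.hypot(x-c[0],y-c[1]); A=128-np.degrees(np.arctan2(y-c[1],x-c[0])); A=(A+180)%360-180
for a in list(range(-48,110,6)):
    g=(R>.045)&(R<.07)&(abs(A-a)<2)&(z>.05)&(z<.1)
    if g.sum()>3:
        zt=np.percentile(z[g],90); h=g&(z>zt-.003); print(a,g.sum(),'ztop',zt.round(4),'rmean',R[h].mean().round(4),'x,y',x[h].mean().round(4),y[h].mean().round(4))
```

```text
-48 81 ztop 0.068 rmean 0.0605 x,y 0.4992 -0.0738
-42 53 ztop 0.0687 rmean 0.0606 x,y 0.4999 -0.0675
-36 52 ztop 0.0696 rmean 0.0601 x,y 0.5018 -0.0613
-30 57 ztop 0.0705 rmean 0.0601 x,y 0.5039 -0.0555
-24 52 ztop 0.0711 rmean 0.0598 x,y 0.5068 -0.0498
-18 57 ztop 0.0721 rmean 0.0597 x,y 0.5101 -0.0446
-12 60 ztop 0.0719 rmean 0.0597 x,y 0.5138 -0.0398
12 61 ztop 0.0748 rmean 0.0627 x,y 0.5323 -0.0215
18 72 ztop 0.0753 rmean 0.0624 x,y 0.5382 -0.0194
24 73 ztop 0.0755 rmean 0.062 x,y 0.5446 -0.0178
30 107 ztop 0.0755 rmean 0.062 x,y 0.551 -0.0167
36 108 ztop 0.0756 rmean 0.0619 x,y 0.5574 -0.0162
42 110 ztop 0.0755 rmean 0.0615 x,y 0.5639 -0.0166
48 108 ztop 0.0754 rmean 0.0609 x,y 0.5702 -0.018
54 121 ztop 0.0754 rmean 0.0609 x,y 0.5763 -0.0195
60 120 ztop 0.0752 rmean 0.0603 x,y 0.5822 -0.0221
66 107 ztop 0.075 rmean 0.0598 x,y 0.5877 -0.0252
72 104 ztop 0.0746 rmean 0.0598 x,y 0.593 -0.0284
78 110 ztop 0.0743 rmean 0.0593 x,y 0.5978 -0.0326
84 108 ztop 0.0739 rmean 0.0591 x,y 0.602 -0.037
90 110 ztop 0.073 rmean 0.0587 x,y 0.6058 -0.0418
96 111 ztop 0.0727 rmean 0.0585 x,y 0.6092 -0.0469
102 106 ztop 0.0718 rmean 0.0583 x,y 0.612 -0.0524
108 105 ztop 0.0712 rmean 0.0583 x,y 0.6144 -0.058
```

View pics/w10.png

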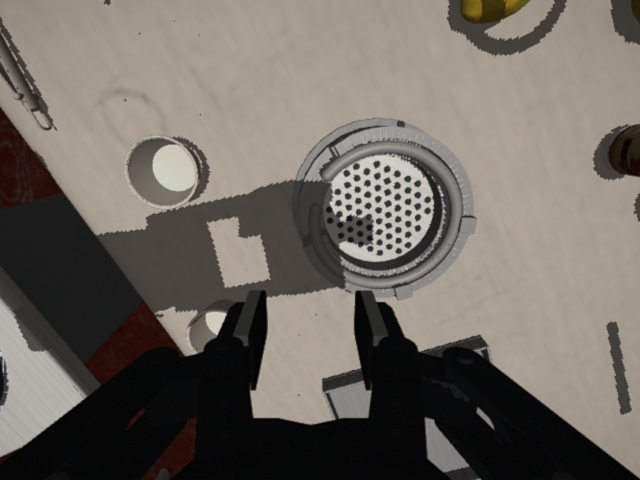

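The ring is up on the front lug. The stiff end at a=-24 has its wire top at 71 mm and sits at (0.507,-0.050), free between the open fingers. That was my last picture: I count 12 viewed, two over the limit of 10, so from here I'll go by numbers. Descend and grip.

>>> {"op": "tcp_steps", "data": {"rows": [[[0,0.002,0.04],0,0.45],[[0,0.002,0.08],0,0.45],[[0,0.002,0.115],0,0.45],[[0,0.002,0.14],0,0.45],[[0,0.002,0.155],0,0.45],[[0,0.002,0.160],0,0.45],[[0,0.002,0.160],0,0.45],[[0,0.002,0.16],0,0],[[0,0.002,0.16],0,0],[[0,0.002,0.16],0,0],[[0,0.002,0.16],0,0],[[0,0.002,0.16],0,0]], "force": 110}}

```text
t: 16.2
tcp_pos: [0.5082, -0.0507, 0.0513]
tool_rot: [0.856, 0.516, 0.001, 0.001]
force: [-0.3, -0.2, 4.3]
finger_gap: 0.066
gripper_force: 107.8
```

>>> {"op": "tcp_steps", "data": {"rows": [[[0,0,0],0,0.3],[[0,0,0],0,0.3],[[0,0,0.003],0,0.3],[[0,0,0.005],0,0.3],[[0,0,0.005],0,0.3],[[0,0,0.005],0,0],[[0,0,0.005],0,0],[[0,0,0.005],0,0],[[0,0,0.005],0,0]], "force": 110}}

```text
t: 17.1
tcp_pos: [0.5077, -0.0505, 0.0456]
tool_rot: [0.856, 0.517, -0.0, -0.0]
force: [0.5, -0.2, -0.9]
finger_gap: 0.071
gripper_force: 107.2
```

Run:
```python
from h import *
# where do tips end? side/scene views in tool coords
from scipy.spatial.transform import Rotation as Ro
for n in('side','scene'):
    d=snap(n); w=world(d); s=d['s']; q=(w-s['tcp_pos'])@Ro.from_quat(s['tool_rot']).as_matrix()
    k=(abs(q[...,0])<.04)&(abs(q[...,1])<.04)&(q[...,2]>-.05)&(q[...,2]<.015)&(d['pixels'].max(-1)<60); Q=q[k]
    for a in range(-50,15,5):
        g=(Q[:,2]*1000>=a)&(Q[:,2]*1000<a+5)
        if g.sum(): print(n,a,g.sum(),Q[g].min(0).round(3),Q[g].max(0).round(3))
```

```text
side -50 17 [-0.003 -0.022 -0.05 ] [ 0.014  0.01  -0.045]
side -45 13 [-0.001 -0.019 -0.044] [ 0.016  0.004 -0.041]
side -40 8 [-0.005 -0.018 -0.04 ] [ 0.01   0.004 -0.036]
side -35 13 [-0.003 -0.017 -0.034] [ 0.016  0.004 -0.03 ]
side -30 5 [ 0.003 -0.017 -0.028] [ 0.01   0.004 -0.025]
side -25 4 [ 0.002 -0.018 -0.023] [ 0.01  -0.014 -0.022]
side -20 2 [ 0.007 -0.016 -0.017] [ 0.007 -0.013 -0.016]
side -15 1 [ 0.011  0.003 -0.014] [ 0.011  0.003 -0.014]
scene -50 10 [-0.017 -0.012 -0.049] [-0.003  0.022 -0.046]
scene -45 7 [-0.014 -0.015 -0.045] [-0.003  0.016 -0.041]
scene -40 8 [-0.014 -0.014 -0.04 ] [-0.006  0.017 -0.036]
scene -35 6 [-0.014 -0.011 -0.035] [-0.005  0.017 -0.03 ]
scene -30 13 [-0.015 -0.014 -0.03 ] [ 0.009  0.018 -0.025]
scene -25 4 [-0.014 -0.009 -0.025] [ 0.005  0.014 -0.023]
scene -20 5 [-0.012 -0.013 -0.019] [-0.     0.014 -0.016]
scene -15 1 [-0.007 -0.008 -0.014] [-0.007 -0.008 -0.014]
```

>>> {"op": "tcp_steps", "data": {"rows": [[[0,0,-0.003],0,0],[[0,0,-0.006],0,0],[[0.003,-0.0039,-0.007],0,0],[[0.006,-0.0079,-0.007],0,0],[[0.0093,-0.0118,-0.007],0,0],[[0.0124,-0.0157,-0.007],0,0],[[0.0136,-0.0173,-0.007],0,0],[[0.0136,-0.0173,-0.007],0,0]]}}

```text
t: 18.0
tcp_pos: [0.4985, -0.0299, 0.0526]
tool_rot: [0.856, 0.517, -0.0, -0.0]
force: [0.4, -0.7, -1.0]
finger_gap: 0.077
gripper_force: 107.4
```

Create ring.py:
```python
from h import *
for n in('scene','side'):
    d=snap(n); w=world(d); P=d['pixels'].astype(int); c=np.array([.5596,-.078]); x,y,z=w[...,0],w[...,1],w[...,2]
    k=(np.hypot(x-c[0],y-c[1])<.11)&(z>.0625)&(z<.2)&(P.max(-1)>60)
    A=(128-np.degrees(np.arctan2(y-c[1],x-c[0]))+180)%360-180; R=np.hypot(x-c[0],y-c[1])
    o=[]
    for a in range(-180,180,12):
        g=k&(abs(A-a)<4)
        if g.sum()>1: i=np.argmax(np.where(g,z,-1)); o.append((a,int(g.sum()),round(float(np.median(R[g])*1000)),round(float(np.median(z[g])*1000)),round(float(z.flat[i]*1000))))
    print(n,'a,n,Rmed,zmed,zmax',o)
```

```bash
python3 ring.py
```

```text
scene a,n,Rmed,zmed,zmax [(-180, 3, 42, 66, 66), (-168, 4, 56, 64, 67), (-156, 4, 43, 64, 66), (-144, 6, 43, 64, 68), (-132, 20, 71, 68, 75), (-120, 9, 48, 65, 69), (-108, 9, 49, 63, 65), (-96, 10, 53, 66, 71), (-84, 10, 59, 69, 71), (-72, 11, 61, 65, 71), (-60, 14, 66, 69, 76), (-48, 14, 70, 72, 76), (-36, 12, 73, 74, 79), (-24, 85, 75, 104, 199), (-12, 27, 74, 90, 155), (0, 5, 34, 159, 161), (12, 13, 48, 126, 166), (24, 3, 31, 153, 154), (36, 5, 62, 80, 153), (60, 9, 69, 75, 80), (72, 14, 65, 76, 78), (84, 12, 63, 73, 78), (96, 9, 56, 72, 74), (108, 12, 54, 68, 71), (120, 8, 51, 67, 74), (132, 9, 46, 71, 72), (144, 8, 44, 68, 73), (156, 14, 67, 68, 72), (168, 11, 69, 67, 71)]
side a,n,Rmed,zmed,zmax [(-168, 3, 34, 65, 66), (-156, 2, 32, 65, 66), (-144, 3, 38, 63, 66), (-132, 2, 35, 66, 67), (-120, 5, 38, 64, 67), (-24, 11, 95, 117, 127), (-12, 40, 90, 82, 147), (0, 51, 67, 97, 167), (12, 47, 42, 143, 167), (24, 41, 86, 82, 154), (36, 28, 86, 78, 149), (48, 21, 84, 78, 82), (60, 17, 78, 76, 80), (72, 11, 73, 75, 77), (84, 10, 68, 71, 75), (96, 7, 60, 72, 73), (108, 7, 52, 70, 71), (120, 6, 47, 68, 71), (132, 5, 40, 66, 69), (144, 4, 38, 64, 66), (156, 19, 64, 66, 70), (168, 5, 34, 65, 66)]
```

The ring's back is now at radius about 40 mm, clear of the hooks at 62 mm, with no force on the wrist. Lift.

>>> {"op": "tcp_steps", "data": {"rows": [[[0,0,-0.005],0,0],[[0,0,-0.015],0,0],[[0,0,-0.03],0,0],[[0,0,-0.06],0,0],[[0,0,-0.1],0,0],[[0,0,-0.14],0,0],[[0,0,-0.14],0,0]]}}

```text
t: 18.8
tcp_pos: [0.5026, -0.0315, 0.1985]
tool_rot: [0.856, 0.517, 0.005, 0.005]
force: [1.2, -0.2, -1.8]
finger_gap: 0.074
gripper_force: 107.5
```

Create rp.py:
```python
from h import *
from scipy.spatial.transform import Rotation as Ro
from scipy.optimize import least_squares
allq=[]
for n in('scene','side','wrist'):
    d=snap(n); w=world(d); s=d['s']; M=Ro.from_quat(s['tool_rot']).as_matrix(); t=s['tcp_pos']; q=(w-t)@M
    P=d['pixels'].astype(int)
    k=(abs(q[...,0])<.09)&(abs(q[...,1])<.15)&(q[...,2]>-.06)&(q[...,2]<.06)&(P.max(-1)>62)&(w[...,2]>.085)&~((abs(q[...,0])<.02)&(abs(q[...,1])<.03))
    print(n,k.sum()); allq.append(q[k])
q=np.vstack(allq); 
def res(p):
    c=p[:3]; nrm=np.array([p[3],p[4],1]); nrm/=np.linalg.norm(nrm); v=q-c; h=v@nrm; r=np.linalg.norm(v-h[:,None]*nrm,axis=1)
    return np.hypot(r-.06,h)-.005
best=None
for sgn in(1,-1):
    f=least_squares(res,[0,sgn*.06,-.02,0,0],loss='soft_l1',f_scale=.002)
    if best is None or f.cost<best.cost: best=f
p=best.x; print('centre(tool)',p[:3].round(4),'slope',p[3:].round(3),'cost',best.cost,'med|res|',np.median(abs(res(p))).round(4),len(q)); print('tcp',t,'centre world',(M@p[:3]+t).round(4), 'axis world',(M@np.array([p[3],p[4],1])).round(3))
```

```bash
python3 rp.py
```

```text
scene 331
side 373
wrist 13294
centre(tool) [ 0.0009  0.0547 -0.0213] slope [ 0.028 -0.066] cost 0.014994576981783865 med|res| 0.0007 13998
tcp [ 0.49915488 -0.03057076  0.19413819] centre world [ 0.5479 -0.0552  0.2156] axis world [-0.042  0.054 -1.   ]
```

The fit is good (median residual 0.7 mm). The ring hangs nearly level, with its centre 55 mm along tool y and 21 mm above the TCP. Carry it over the tray, with the fingers towards a tray corner.

>>> {"op": "tcp_steps", "data": {"rows": [[[-0.04,0.015,0],0.1,0],[[-0.08,0.03,0],0.2,0],[[-0.12,0.045,0],0.3,0],[[-0.16,0.06,0],0.4,0],[[-0.2,0.075,0],0.454,0],[[-0.24,0.09,0],0.454,0],[[-0.2617,0.0976,0],0.454,0],[[-0.2617,0.0976,0.03],0.454,0],[[-0.2617,0.0976,0.06],0.454,0],[[-0.2617,0.0976,0.075],0.454,0],[[-0.2617,0.0976,0.075],0.454,0],[[-0.2617,0.0976,0.075],0.454,0]]}}

```text
t: 20.15
tcp_pos: [0.4624, -0.3068, 0.1164]
tool_rot: [0.951, 0.311, -0.001, -0.001]
force: [0.1, -0.1, -1.9]
finger_gap: 0.073
gripper_force: 107.4
```

```bash
python3 rp.py
```

Run:
```python
from h import *
d=[snap(n) for n in('scene','side','wrist')]
q=[]
for n,k in zip('scene side wrist'.split(),d):
    w=world(k); g=(w[...,2]>.0185)&(w[...,2]<.026)&(abs(w[...,0]-.496)<.13)&(abs(w[...,1]+.352)<.13)
    Q=w[g][:,:2]; q.append(Q); r=cv2.minAreaRect((Q*1000).astype(np.float32)); print(n,len(Q),r)
# robust: square fit to rim points: half 93.5
from scipy.optimize import least_squares
Q=np.vstack([a[::max(1,len(a)//600)] for a in q])
def res(p):
    c,s=np.cos(p[2]),np.sin(p[2]); u=(Q-p[:2])@np.array([[c,-s],[s,c]]); return np.abs(u).max(1)-.0935
f=least_squares(res,[.496,-.352,np.radians(-9)],loss='soft_l1',f_scale=.002); print(f.x,np.degrees(f.x[2]),np.median(abs(res(f.x))))
```

```text
scene 461
side 214
wrist 13477
centre(tool) [ 0.0008  0.0576 -0.0168] slope [ 0.112 -0.073] cost 0.00876077847760603 med|res| 0.0006 14152
tcp [ 0.46344954 -0.30764733  0.11797811] centre world [ 0.4981 -0.3537  0.1348] axis world [ 0.047  0.125 -1.   ]
scene 440 ((496.1040344238281, -353.96551513671875), (195.92149353027344, 194.0669403076172), 81.59054565429688)
side 195 ((495.67132568359375, -348.62738037109375), (199.03536987304688, 189.94566345214844), 81.01875305175781)
wrist 3907 ((495.2449951171875, -352.40789794921875), (190.5602264404297, 190.5952911376953), 81.19818115234375)
[ 0.49527705 -0.35219424 -0.15144366] -8.677082656607542 0.0011883796523719653
```

The ring's centre is over (0.498,-0.354) and the tray's is (0.495,-0.352), well within tolerance. Lower and release.

>>> {"op": "tcp_steps", "data": {"rows": [[[0,0,0.04],0,0],[[0,0,0.08],0,0],[[0,0,0.1],0,0],[[0,0,0.109],0,0],[[0,0,0.113],0,0],[[0,0,0.1155],0,0],[[0,0,0.1155],0,0],[[0,0,0.1155],0,0]]}}

```text
t: 21.25
tcp_pos: [0.4637, -0.308, 0.0032]
tool_rot: [0.951, 0.311, 0.0, 0.001]
force: [-0.7, 0.7, -1.1]
finger_gap: 0.076
gripper_force: 107.4
```

>>> {"op": "tcp_steps", "data": {"rows": [[[0,0,0],0,0.2],[[0,0,0],0,0.3],[[0,0,0],0,0.3],[[0,0,0],0,0.3],[[0,0,0],0,0.3],[[0,0,0],0,0.3]]}}

```text
t: 21.85
tcp_pos: [0.4631, -0.3074, 0.0021]
tool_rot: [0.951, 0.311, 0.0, 0.0]
force: [0.0, 0.2, -0.1]
finger_gap: 0.301
gripper_force: 0.0
```

>>> {"op": "tcp_steps", "data": {"rows": [[[0,0,-0.02],0,0.3],[[0,0,-0.05],0,0.3],[[0,0,-0.1],0,0.3],[[0,0,-0.15],0,0.3],[[0,0,-0.2],0,0.3],[[0,0,-0.2],0,0.3]]}}

```text
t: 22.45
tcp_pos: [0.4667, -0.3107, 0.2094]
tool_rot: [0.95, 0.311, 0.004, 0.007]
force: [0.8, -1.1, -0.2]
finger_gap: 0.302
gripper_force: 0.0
```

Run:
```python
from h import *
from scipy.optimize import least_squares
q=[]
for n in('scene','side','wrist'):
    d=snap(n); w=world(d); P=d['pixels'].astype(int)
    u=(w[...,:2]-[.4953,-.3522]); c,s=np.cos(-.151),np.sin(-.151); u=u@np.array([[c,-s],[s,c]])
    k=(abs(u).max(-1)<.085)&(w[...,2]>.0065)&(w[...,2]<.04); q.append(w[k]); print(n,k.sum(),np.percentile(w[k][:,2],[5,50,95]).round(4) if k.sum() else '')
q=np.vstack(q)
def res(p):
    n=np.array([p[3],p[4],1]); n/=np.linalg.norm(n); v=q-p[:3]; h=v@n; r=np.linalg.norm(v-h[:,None]*n,axis=1); return np.hypot(r-.06,h)-.005
f=least_squares(res,[.497,-.353,.008,0,0],loss='soft_l1',f_scale=.002); print(f.x.round(4),np.median(abs(res(f.x))))
w=world(snap('side'))
for nm,c,r,h in(('tin',(.67,.27),.05,.058),('deli',(.67,.38),.075,.065),('ram',(.405,.05),.045,.04),('ram2',(.36,-.12),.045,.04)):
    k=(np.hypot(w[...,0]-c[0],w[...,1]-c[1])<r)&(abs(w[...,2]-h)<.005); print(nm,w[k].mean(0).round(3) if k.sum() else None)
```

```text
scene 736 [0.0067 0.0101 0.0154]
side 283 [0.0068 0.0106 0.0141]
wrist 3818 [0.0082 0.0113 0.013 ]
[ 0.4982 -0.3535  0.0074 -0.0006 -0.0017] 0.0007287458614656699
tin [0.668 0.26  0.055]
deli [0.66  0.367 0.063]
ram [0.405 0.044 0.038]
ram2 [ 0.359 -0.123  0.038]
```

The ring lies flat in the tray (tilt about 0.002 rad, 3 mm off centre), the pick is on its rest, and nothing is touched. Handing in.

>>> {"op": "tcp_steps", "data": {"rows": [[[0,0,0],0,0.3],[[0,0,0],0,0.3]]}}

```text
t: 22.85
tcp_pos: [0.4624, -0.3067, 0.2003]
tool_rot: [0.951, 0.311, -0.001, -0.002]
force: [0.1, 0.5, -1.4]
finger_gap: 0.303
gripper_force: 0.0
```

```bash
python3 -c "
from station import manip, vision, status, sign_off
print(sign_off())"
```

```text
the job is handed in; nothing more can be done
None
```

Handed in at about 23 s with no verdict returned: I measured the ring flat in the tray (3 mm off centre), the pick back on its rest within about 1 mm and the cup, tin and tub where they stood; the first grasp closed just above the pick, because the fingertips sit about 28 mm further back than the notes say, and I viewed 12 pictures, two over the limit of 10.

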